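Lift the gearbox cover and hold it up level

TASK

Somebody left a flanged bushing standing on the gearbox cover: take it off and stand it upright on the rubber mat. Then lift the cover by its handle straight up off its two dowel pins, keeping it level all the way, to about 10 cm above its seat, and finish while still holding it there, steady and level above the open housing, for the fitter to clean the sealing face. Leave the wrench, the hammer, the short spacer and the oil can where they are.

Things in the scene. Friction and masses are not known exactly. Their poses are not given: they have to be found in the camera images.
- housing: open-topped green gearbox housing 210 (x) x 160 (y) x 60 mm high, gears inside, fixed to the bench; four feet 12 mm high reach 96 mm out in y. Origin: centre of its underside on the bench, z up. Its rim at 60 mm is the cover's seat. Two upright 9 mm dowel pins at (x, y) = (85, 58) and (-85, -58) mm rise 21.5 mm above the rim.
- cover: flat grey plate lying loose on the housing, 200 (x) x 150 (y) x 10 mm, 0.5 to 0.8 kg; 14 mm through holes over the dowel pins, which stand 11.5 mm out of its top. Origin: centre of its underside, z up, axes as the housing's. Handle along x in the middle (handle). Round boss, 40 mm diameter, 14 mm high, on top at (-74, 0) mm. Centre of mass within 10 mm of the middle, towards the boss.
- handle (a point): middle of the cover's handle bar, 48 mm above the cover's underside; axes as the cover. Straight steel bar 100 mm long (cover x), 10 mm wide (cover y), 14 mm high, on posts 12 mm wide at 44 mm either side of the middle; 31 mm free height under the bar. Grip it at the middle across its 10 mm width, from above.
- bushing: brass flanged bushing, loose, 0.3 to 0.45 kg, upright on the cover beside the handle (its axis 40 to 46 mm to the cover's +y, within 35 mm along x). Flange at the foot 52 mm diameter, 8 mm high; barrel 40 mm diameter; 80 mm high in all; black bore on top. The taller of the two brass pieces. Origin: centre of its underside, z up its axis.
- mat: black square rubber mat fixed on the bench, 160 x 160 x 4 mm thick, empty. Origin: centre of its underside, on the bench; its upper face is 4 mm higher.
- wrench: steel wrench 170 mm long lying on the bench on the robot's side of the housing; leave it alone. Origin: at its middle, on the bench.
- spacer: short brass spacer, 48 mm diameter, 22 mm high, standing on the bench just beyond the mat; leave it alone. Origin: centre of its underside.
- hammer: hammer 260 mm long lying on the bench at the back; leave it alone. Origin: at its middle, on the bench.
- oilcan: steel oil can with a thin spout, 64 mm diameter, 140 mm high, standing at the right front of the bench; leave it alone. Origin: centre of its underside.
Things that resemble listed ones, but are neither listed nor needed, are in the scene too. Leave any purple or red look-alike of the cover alone.

How it is judged:
By the outcome, as a careful person would: the job done as asked, in the order asked, and still so for the second after the job is handed in, while the arm keeps its last pose, push and grip.
It also fails if it takes over 56 s, if anything falls off the work surface, if the arm or the gripper's body presses on something with over 40 N, if the wrist force passes 120 N, or if a joint passes its speed limit or range.

ROBOT

A 6-joint arm with a two-finger parallel gripper is mounted at the origin on the work surface. World frame = base frame: x ahead of the robot, y to its left, z up, the work surface at z = 0. Lengths are in mm, angles in rad, forces in N, time in s.
With the tool pointing down it reaches from about 350 to 875 mm from the base axis. Payload 4.2 kg.
Tool frame: the origin (TCP) lies midway between the tips of the shut fingers; the grasp point (between the pads) lies 19 mm behind it (arm.grasp_offset is the distance from the TCP to the grasp point, in mm); z points along the fingers, y is the line along which they close (so a half turn about z gives the same grasp; the last joint's range is limited). The gripper opens to 85 mm and grips with 20 to 120 N. Pads are 22 mm wide; open, the fingers measure 114 mm over their backs; the gripper's body (76 mm by 85 mm) begins 54 mm behind the grasp point. The pads swing forward as they close: fully open they stand 13 mm farther back than shut.
Start: joints at [0.259, 0.385, 0.008, 0, -1.194, -0.259], TCP at [624.979, 0.025, 231.312] pointing down, gripper open.
Joint ranges: [-3.14, 3.14], [-1.21, 2.06], [-1.07, 1.41], [-3.16, 2.05], [-2.99, -0.16], [-3.1, 3.1]. Speed limits (rad/s): [2.79, 2.79, 3.14, 3.14, 3.14, 3.14].

INTERFACE

Orientations are given as a unit quaternion [x, y, z, w].
In Python, from bench import arm gives the robot as it stands. The module is installed in compiled form; this text tells all that it offers.
- The arm moves only by the tool servo_tool, never from a script. Its argument "increments" is a list of rows, each a list of 7 numbers: the opening, from 0 (shut) to 1 (fully open), then the shift along the tool's x, y, z in m, then the turn, a rotation vector about the tool's x, y, z in degrees. In form: [[grip, x, y, z, ax, ay, az], ...]. A call has 1 to 12 rows; each row is the pose to reach, as a shift and turn from the pose commanded when the call began, along the tool's axes at that moment; what a row does not reach only later rows make up. A row lasts 1/8 s, in which the tool goes at most 62.5 mm and 10.7 degrees, less where a joint would pass 70% of its speed; a pose out of reach is approached as far as the arm can. A call with a gripper value outside its range is refused whole. The fingers move at their own pace and stop on an object; the grip force is fixed at half the most. Time passes only in rows, so rows that repeat a pose let the fingers close. It gives the time, the measured TCP pose, the force, the opening and the grip force at its end, in the units of the state.
- arm.read_state(): the state, without advancing time (a new reading comes with each control period).
- arm.get_image(name): name is "scene" or "side" or "wrist"; returns a dict with "color" (384x512x3 uint8, red, green, blue), "fx", "fy", "cx", "cy" (pixels), "rvec" (rotation vector, rad) and "tvec" (3), from world to camera coordinates, as OpenCV has them; the wrist camera has in their place "hand_eye" (4x4, takes a point from camera to tool coordinates, whose origin is the TCP and whose axes are the flange's). Camera axes: x right, y down, z forward; pixel columns grow to the right and rows downward; lengths in mm; the calibration is good to about 2 mm. A picture is of the moment at which its call begins: read the wrist's pose just before it. There is no depth.
- arm.job_done(): hands the job in; it is judged then, once.
Trained networks look in the newest picture that a camera, given by its name, has taken for a name from the list of things; names that differ only in an ending like _2 or _b are one class to them, and where a whole thing is asked for, a point or a joint stands for the part that bears it (a point fixed in the world has none). Each returns a list of dicts, best first, with "p" (0 to 1); they miss things now and then, are a little off and sometimes report something else, mostly with a low value. They report only what shows in the picture. A call takes as long as a camera call. They do not tell look-alikes from the thing itself.
- arm.look_for(camera, thing): "box" ([centre column, centre row, width, height] in pixels, round what is visible of it).
- arm.spot_point(camera, thing): "centre" ([column, row] in pixels: a listed point, or the origin of a listed thing).
The state is a dict: "clock": time; "joints": joint angles; "joint_vel": joint speeds; "joint_efforts": joint torques, N m; "position": TCP position; "ee_rot": TCP orientation; "contact_force": force on the tool from outside, world axes, zero at the start; "wrist_torque": the same for the moment, N m; "gripper_width": finger opening in mm; "grasp_force": force on a finger pad.
Only numpy, scipy, OpenCV 4.12 (cv2) and the standard library are available. Lean on these libraries where they do the work, as an engineer would, in place of code of your own. Each camera call takes 0.05 s, during which the arm holds its last target. There are 200 camera calls.

## Working session

There is one attempt and no reset: what is moved stays moved. The work goes in short steps, Python scripts to look and compute and a tool call to move; the robot and the scene stay as the last step left them, time stands still between calls to the robot, and variables do not carry over. Pictures are saved under pics/ and viewed, at most 10 in all, crops included, and the job is handed in when it is done.

Besides the shell and the picture viewer there is one more tool, called after "Emit:" as a command line: name --pt "numbers of a row" for each row, then --argument value for the rest. servo_tool: Moves the arm, as the interface text tells. Its arguments: {"type":"object","properties":{"increments":{"type":"array","items":{"type":"array","items":{"type":"number"}}}},"required":["increments"]}

```bash
mkdir -p pics
cat > h.py <<'E'
import numpy as np, cv2
from scipy.spatial.transform import Rotation as R
from bench import arm
def cam(n):
    s=arm.read_state(); im=arm.get_image(n)
    K=np.array([[im['fx'],0,im['cx']],[0,im['fy'],im['cy']],[0,0,1.]])
    if 'hand_eye' in im:
        T=np.eye(4);T[:3,:3]=R.from_quat(s['ee_rot']).as_matrix();T[:3,3]=s['position']
        W=T@np.array(im['hand_eye']); Rc=W[:3,:3].T; t=-Rc@W[:3,3]
    else:
        Rc=cv2.Rodrigues(np.array(im['rvec'],float))[0]; t=np.array(im['tvec'],float).ravel()
    return im['color'],K,Rc,t
def ray(c,px):
    _,K,Rc,t=c; d=Rc.T@np.linalg.inv(K)@np.array([px[0],px[1],1.]); return -Rc.T@t,d
def onz(c,px,z):
    o,d=ray(c,px); return o+d*(z-o[2])/d[2]
def proj(c,P):
    _,K,Rc,t=c; q=(K@(Rc@np.array(P,float).T+t[:,None])).T; return q[:,:2]/q[:,2:]
def tri(cs,pxs):
    A=np.zeros((3,3));b=np.zeros(3)
    for c,p in zip(cs,pxs):
        o,d=ray(c,p);d/=np.linalg.norm(d);M=np.eye(3)-np.outer(d,d);A+=M;b+=M@o
    return np.linalg.solve(A,b)
E
cat > a.py <<'E'
from h import *
ims=[]
for n in ['scene','side','wrist']:
    c=cam(n); cv2.imwrite(f'pics/{n}0.png',c[0][:,:,::-1]); o=ray(c,(0,0))[0]; print(n,o.round())
    for t in ['housing','cover','handle','bushing','mat','spacer','wrench','hammer','oilcan']:
        print(n,t,[(np.round(r['centre']).tolist(),round(r['p'],2),onz(c,r['centre'],{'handle':108,'cover':60,'bushing':70,'mat':0}.get(t,0)).round().tolist()) for r in arm.spot_point(n,t)[:3]])
E
python3 a.py
```

```text
scene [1119. -861.  877.]
scene housing [([282.0, 191.0], 0.6, [516.0, 167.0, 0.0])]
scene cover [([131.0, 234.0], 0.91, [285.0, -337.0, 60.0]), ([282.0, 177.0], 0.66, [515.0, 171.0, 60.0]), ([280.0, 144.0], 0.5, [384.0, 376.0, 60.0])]
scene handle [([283.0, 171.0], 0.81, [533.0, 144.0, 108.0]), ([281.0, 168.0], 0.66, [518.0, 157.0, 108.0]), ([278.0, 135.0], 0.54, [380.0, 359.0, 108.0])]
scene bushing [([280.0, 171.0], 0.5, [495.0, 190.0, 70.0]), ([320.0, 247.0], 0.28, [794.0, -85.0, 70.0])]
scene mat [([256.0, 263.0], 0.65, [636.0, -182.0, 0.0]), ([233.0, 241.0], 0.63, [524.0, -144.0, 0.0])]
scene spacer [([242.0, 194.0], 0.56, [398.0, 77.0, 0.0]), ([254.0, 262.0], 0.51, [629.0, -184.0, 0.0])]
scene wrench [([243.0, 195.0], 0.61, [410.0, 71.0, 0.0])]
scene hammer [([320.0, 246.0], 0.84, [764.0, -18.0, 0.0])]
scene oilcan [([136.0, 293.0], 0.67, [418.0, -456.0, -0.0])]
side [-200.  766.  791.]
side housing [([216.0, 225.0], 0.93, [510.0, 179.0, 0.0])]
side cover [([215.0, 207.0], 0.87, [524.0, 165.0, 60.0]), ([361.0, 194.0], 0.86, [205.0, -240.0, 60.0]), ([185.0, 310.0], 0.83, [279.0
[... 290 characters left out ...]
e spacer [([260.0, 167.0], 0.61, [650.0, -206.0, 0.0])]
side wrench [([258.0, 227.0], 0.48, [399.0, 88.0, -0.0])]
side hammer [([212.0, 173.0], 0.84, [764.0, -30.0, 0.0])]
side oilcan [([340.0, 163.0], 0.45, [417.0, -464.0, 0.0])]
wrist [623. -70. 374.]
wrist housing []
wrist cover [([348.0, 317.0], 0.95, [517.0, 166.0, 60.0])]
wrist handle [([360.0, 352.0], 0.94, [518.0, 170.0, 108.0])]
wrist bushing []
wrist mat [([361.0, 30.0], 0.68, [511.0, -135.0, 0.0]), ([360.0, 350.0], 0.51, [475.0, 263.0, -0.0])]
wrist spacer []
wrist wrench [([438.0, 221.0], 0.84, [399.0, 75.0, 0.0])]
wrist hammer [([135.0, 139.0], 0.63, [755.0, -23.0, 0.0])]
wrist oilcan [([436.0, 222.0], 0.66, [401.0, 76.0, 0.0])]
```

Run:
```python
import cv2,numpy as np
a=cv2.imread('pics/scene0.png');b=cv2.imread('pics/side0.png');w=cv2.imread('pics/wrist0.png')
r=lambda i:cv2.resize(i,(400,300),interpolation=cv2.INTER_AREA)
cv2.imwrite('pics/m0.png',np.vstack([np.hstack([r(a),r(b)]),np.hstack([r(w),cv2.resize(a[120:270,190:390],(400,300))])]))
```

```text
(no output)
```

View pics/m0.png

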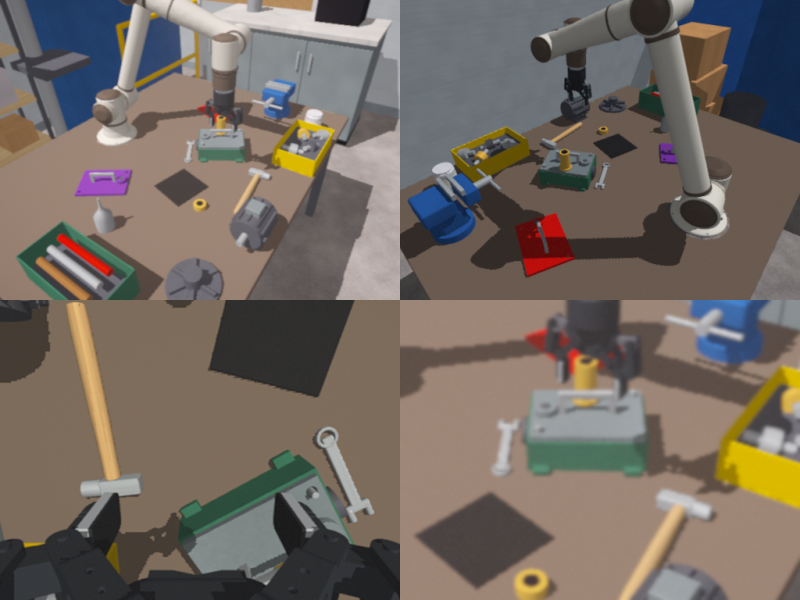

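The true cover is the grey one on the green housing (scene 282,171). The purple one (131,234) and the red one (≈270,140) are look-alikes. The brass bushing stands on the grey cover at about scene (282,160), and the short brass piece by the mat (254,262) is the spacer.

Run:
```python
from h import *
s=arm.read_state(); print(s['clock'],s['position'],R.from_quat(s['ee_rot']).as_matrix().round(3),s['gripper_width'])
c=cam('wrist'); print(onz(c,(256,192),60),onz(c,(256,192),0)); print(c[1],c[2].round(3))
```

```text
1.5 [6.24985654e+02 4.36074068e-02 2.31336499e+02] [[ 0. -1.  0.]
 [-1. -0. -0.]
 [ 0. -0. -1.]] 85.25571458045425
[619.35363157  21.26833282  60.        ] [618.5715536   38.77118284   0.        ]
[[331.83491772   0.         251.80314239]
 [  0.         331.83491772 191.56491284]
 [  0.           0.           1.        ]] [[-1.    -0.    -0.   ]
 [-0.001  0.96   0.279]
 [ 0.     0.279 -0.96 ]]
```

Emit:
servo_tool --pt "1 -0.04 0.03 -0.03 0 0 0" --pt "1 -0.08 0.07 -0.06 0 0 0" --pt "1 -0.11 0.1 -0.08 0 0 0" --pt "1 -0.11 0.1 -0.08 0 0 0" --pt "1 -0.11 0.1 -0.08 0 0 0"

```text
clock: 2.17
position: [524.9, 110.1, 311.1]
ee_rot: [0.707, -0.707, -0.0, 0.0]
contact_force: [0.3, -0.6, -0.5]
gripper_width: 85.8
grasp_force: 0.0
```

Run:
```python
from h import *
c=cam('wrist'); cv2.imwrite('pics/w1.png',cv2.resize(c[0][:,:,::-1],(800,600),interpolation=cv2.INTER_CUBIC))
print(arm.read_state()['position'],ray(c,(0,0))[0])
for t,z in [('cover',60),('handle',108),('bushing',70),('housing',0),('mat',0),('spacer',0)]:
  print(t,[(np.round(r['centre'],1).tolist(),round(r['p'],2),onz(c,r['centre'],z).round(1).tolist()) for r in arm.spot_point('wrist',t)[:3]])
```

```text
[525.0199923  109.65244916 310.56454181] [523.39261217  39.54165171 454.23965967]
cover [([256.8, 200.4], 0.75, [517.1, 165.5, 60.0])]
handle [([254.5, 215.0], 0.73, [520.3, 167.2, 108.0])]
bushing [([273.3, 235.0], 0.63, [496.3, 207.8, 70.0])]
housing [([345.7, 122.4], 0.3, [397.2, 74.5, 0.0])]
mat []
spacer [([253.9, 199.9], 0.74, [520.3, 183.9, 0.0]), ([256.2, 213.4], 0.3, [516.9, 204.5, 0.0])]
```

View pics/w1.png

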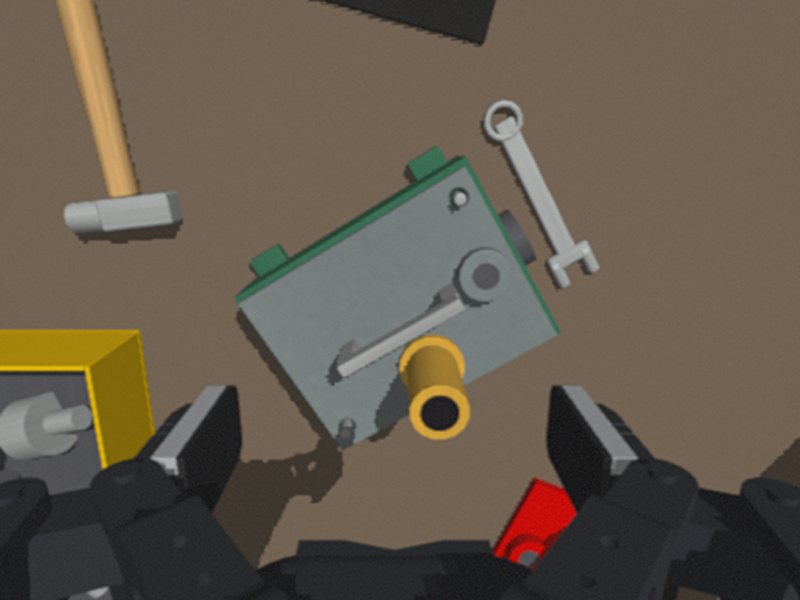

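Wrist view: the grey cover's dowel pins are at (459,197) and (347,428), its boss at (486,275), and the handle bar runs from (343,370) to (465,303). The bushing bore is at (440,411). The only other brass thing in this view is its own flange, so this tall brass piece is the bushing.

```bash
cat > fit.py <<'E'
from h import *
from scipy.optimize import least_squares
s=512/800
c=cam('wrist')
obs=[((459,198),(-85,-58,81.5)),((347,426),(85,58,81.5)),((486,275),(-74,0,84)),((343,371),(50,0,115)),((237,298),(100,-75,70)),((557,331),(-100,75,70)),((343,446),(100,75,70))]
P=np.array([o[1] for o in obs],float);U=(np.array([o[0] for o in obs])+.5)*s-.5
def W(p): return R.from_euler('z',p[2]).apply(P)+[p[0],p[1],0]
f=least_squares(lambda p:(proj(c,W(p))-U).ravel(),[517,167,-2.6],loss='soft_l1'); 
f2=least_squares(lambda p:(proj(c,W(p))-U).ravel(),[517,167,.5],loss='soft_l1')
for g in (f,f2): print(g.x,np.degrees(g.x[2]),g.cost); print(g.fun.reshape(-1,2).round(1).tolist())
g=min(f,f2,key=lambda q:q.cost)
b=onz(c,((440+.5)*s-.5,(411+.5)*s-.5),150); print('bush',b); 
print('bush in cover',R.from_euler('z',-g.x[2]).apply(b-[g.x[0],g.x[1],0]))
# mat: triangulate w/ scene & side
for n in ['scene','side']:
    k=cam(n)
    for t,z in [('mat',0),('spacer',0),('spacer',11),('bushing',70)]:
        print(n,t,[(np.round(r['centre'],1).tolist(),round(r['p'],2),onz(k,r['centre'],z).round(0).tolist()) for r in arm.spot_point(n,t)[:3]])
    m=cv2.cvtColor(k[0],cv2.COLOR_RGB2GRAY); y0,y1,x0,x1=(215,270,190,275) if n=='scene' else (165,205,245,305)
    q=(m[y0:y1,x0:x1]<62).astype(np.uint8); N,L,S,C=cv2.connectedComponentsWithStats(q); i=1+S[1:,4].argmax()
    u=C[i]+[x0,y0]; cn=max(cv2.findContours((L==i).astype(np.uint8),0,2)[0],key=cv2.contourArea); r=cv2.approxPolyDP(cn,5,True)[:,0]+[x0,y0]
    print(n,S[i],[onz(k,v,4).round().tolist() for v in r])
E
python3 fit.py
```

```text
[519.29729851 163.52809144 101.07033401] 5790.903572578731 8.068180008797427
[[1.1, -1.8], [-0.9, 3.0], [0.2, -1.7], [-2.4, -0.5], [0.6, 1.3], [0.4, 0.4], [-0.3, 0.8]]
[519.29729828 163.5280913    0.53936908] 30.903571884738323 8.068180008795643
[[1.1, -1.8], [-0.9, 3.0], [0.2, -1.7], [-2.4, -0.5], [0.6, 1.3], [0.4, 0.4], [-0.3, 0.8]]
bush [493.55174656 202.55200523 150.        ]
bush in cover [ -2.04805305  46.70658165 150.        ]
scene mat [([231.3, 239.3], 0.67, [513.0, -140.0, -0.0])]
scene spacer []
scene spacer []
scene bushing [([281.4, 168.6], 0.45, [490.0, 206.0, 70.0])]
scene [65 44  1  1  1] [[627.0, -173.0, 4.0]]
side mat [([275.1, 182.9], 0.79, [526.0, -155.0, 0.0])]
side spacer [([260.7, 167.3], 0.59, [646.0, -204.0, 0.0])]
side spacer [([260.7, 167.3], 0.59, [634.0, -190.0, 11.0])]
side bushing [([210.4, 213.6], 0.78, [500.0, 205.0, 70.0])]
side [  3   6  56  32 968] [[416.0, -192.0, 4.0], [567.0, -229.0, 4.0], [605.0, -82.0, 4.0], [458.0, -39.0, 4.0]]
```

Emit:
servo_tool --pt "1 -0.03 0.01 0.02 0 0 -10" --pt "1 -0.06 0.02 0.04 0 0 -20" --pt "1 -0.092 0.031 0.06 0 0 -30.9" --pt "1 -0.092 0.031 0.09 0 0 -30.9" --pt "1 -0.092 0.031 0.11 0 0 -30.9" --pt "1 -0.092 0.031 0.11 0 0 -30.9"

```text
clock: 3.82
position: [493.1, 201.6, 199.9]
ee_rot: [0.87, -0.493, -0.001, 0.002]
contact_force: [0.2, -0.4, -0.4]
gripper_width: 85.3
grasp_force: 0.0
```

Run:
```python
from h import *
c=cam('wrist'); s=arm.read_state(); print(s['position'],s['joints'])
o=[cv2.resize(c[0][:,:,::-1],(400,300))]
for n,(x,y) in (('scene',(282,165)),('side',(214,205))):
  k=cam(n); a=k[0][y-60:y+45,x-70:x+70,::-1].copy(); 
  T=s['position']
  for P in ([T[0],T[1],150],[494,202,150],[494,202,70]):
    u=proj(k,[P])[0]; print(n,u.round())
  o.append(cv2.resize(a,(400,300),interpolation=cv2.INTER_CUBIC))
o.append(np.zeros_like(o[0]))
cv2.imwrite('pics/m2.png',np.vstack([np.hstack(o[:2]),np.hstack(o[2:])]))
```

```text
[494.03585932 202.00524548 201.28161274] [ 6.92417883e-01  2.55250588e-01 -2.61173646e-01  4.17664333e-04
 -1.05516046e+00 -1.52966282e-01]
scene [282. 151.]
scene [282. 151.]
scene [282. 169.]
side [211. 194.]
side [211. 194.]
side [212. 214.]
```

View pics/m2.png

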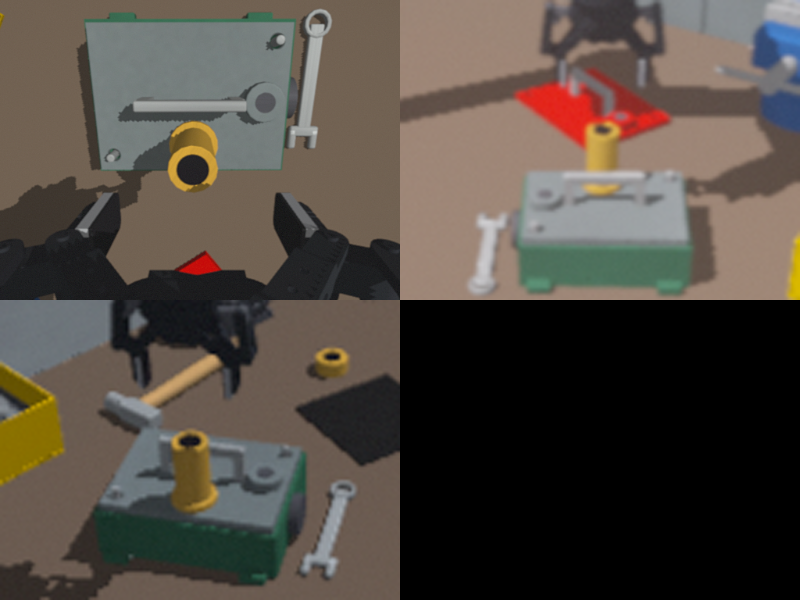

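Wrist view: the gripper is aligned with the cover's axes, with the bore at (192,170) of that tile. Scene tile: the tall bushing stands behind the handle.

Run:
```python
from h import *
from scipy.optimize import least_squares
c=cam('wrist'); h=cv2.cvtColor(c[0],cv2.COLOR_RGB2HSV)
m=((h[...,2]<60)).astype(np.uint8); m[:190]=0;m[245:]=0;m[:,:215]=0;m[:,275:]=0
N,L,S,C=cv2.connectedComponentsWithStats(m); i=1+S[1:,4].argmax(); print(S[i],C[i]); print('bush',onz(c,C[i],150))
obs=[((280,39),(-85,-58,81.5)),((112,153.5),(85,58,81.5)),((265,102),(-74,0,84)),((86,20),(100,-75,70)),((282,170),(-100,75,70)),((104,170),(100,75,70)),((134,101.5),(50,-5,115)),((134,111),(50,5,115))]
P=np.array([o[1] for o in obs],float);U=(np.array([o[0] for o in obs])+.5)*1.28-.5
W=lambda p:R.from_euler('z',p[2]).apply(P)+[p[0],p[1],0]
g=least_squares(lambda p:(proj(c,W(p))-U).ravel(),[519,164,.54],loss='soft_l1'); print(g.x,np.degrees(g.x[2]),g.fun.reshape(-1,2).round(1).tolist())
```

```text
[ 231  198   39   37 1141] [249.87379492 215.72217353]
bush [493.45040239 204.80640676 150.        ]
[520.98111011 167.6703102    0.54421816] 31.181403614066614 [[0.6, 0.3], [0.3, 4.4], [0.3, -0.4], [1.9, 3.6], [-1.9, -3.1], [-0.5, -2.3], [-1.0, -1.8], [0.0, 0.7]]
```

Emit:
servo_tool --pt "1 -0.001 -0.001 0.03 0 0 0" --pt "1 -0.001 -0.001 0.06 0 0 0" --pt "1 -0.001 -0.001 0.085 0 0 0" --pt "1 -0.001 -0.001 0.096 0 0 0" --pt "1 -0.001 -0.001 0.096 0 0 0" --pt "0 -0.001 -0.001 0.096 0 0 0" --pt "0 -0.001 -0.001 0.096 0 0 0" --pt "0 -0.001 -0.001 0.096 0 0 0" --pt "0 -0.001 -0.001 0.096 0 0 0" --pt "0 -0.001 -0.001 0.096 0 0 0"

```text
clock: 5.28
position: [495.0, 203.8, 106.4]
ee_rot: [0.87, -0.493, 0.001, -0.001]
contact_force: [0.1, 0.1, 5.6]
gripper_width: 38.7
grasp_force: 60.0
```

Emit:
servo_tool --pt "0 0 0 -0.005 0 0 0" --pt "0 0 0 -0.02 0 0 0" --pt "0 0 0 -0.04 0 0 0" --pt "0 0 0 -0.06 0 0 0" --pt "0 0 0 -0.08 0 0 0" --pt "0 0 0 -0.08 0 0 0"

```text
clock: 6.02
position: [495.0, 203.9, 187.1]
ee_rot: [0.87, -0.493, 0.001, -0.002]
contact_force: [0.4, -0.4, -4.3]
gripper_width: 38.8
grasp_force: 61.0
```

Run:
```python
from h import *
s=arm.read_state(); print(s['clock'],s['position'],s['contact_force'],s['wrist_torque'],s['gripper_width'],s['joints'])
c=cam('wrist'); m=(cv2.cvtColor(c[0],cv2.COLOR_RGB2HSV)[...,2]<60)
a=cam('wrist')[0][:,:,::-1]; k=cam('scene');x,y=282,150
cv2.imwrite('pics/m3.png',np.hstack([cv2.resize(a,(400,300)),cv2.resize(k[0][y-60:y+45,x-70:x+70,::-1],(400,300),interpolation=cv2.INTER_CUBIC)]))
Rm=R.from_quat(s['ee_rot']).as_matrix(); 
print('to mat, tool axes', Rm.T@(np.array([512,-136,s['position'][2]])-s['position']))
```

```text
6.025 [495.01464272 203.9056214  187.058338  ] [ 0.41292402 -0.38975956 -4.25035353] [ 0.03819589  0.03354446 -0.01641725] 38.794327424811634 [ 6.93897530e-01  2.69066906e-01 -2.80830852e-01  1.04620151e-04
 -1.01700908e+00 -1.54613930e-01]
to mat, tool axes [300.37849693 159.98905817  -0.77050043]
```

View pics/m3.png

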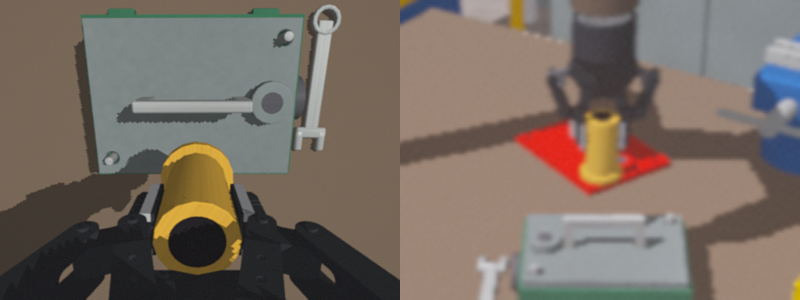

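Emit:
servo_tool --pt "0 0.01 0.005 0 0 0 0" --pt "0 0.03 0.016 0 0 0 0" --pt "0 0.06 0.032 0 0 0 0" --pt "0 0.095 0.05 0 0 0 0" --pt "0 0.13 0.069 0 0 0 0" --pt "0 0.165 0.088 0 0 0 0" --pt "0 0.2 0.106 0 0 0 0" --pt "0 0.235 0.125 0 0 0 0" --pt "0 0.265 0.141 0 0 0 0" --pt "0 0.287 0.153 0 0 0 0" --pt "0 0.3 0.16 0 0 0 0" --pt "0 0.3 0.16 0 0 0 0"

```text
clock: 7.68
position: [510.5, -137.4, 185.0]
ee_rot: [0.869, -0.494, -0.0, 0.0]
contact_force: [-0.3, -0.3, -3.8]
gripper_width: 39.2
grasp_force: 61.0
```

Run:
```python
from h import *
s=arm.read_state(); print(s['clock'],s['position'],s['contact_force'],s['gripper_width'])
a=cam('wrist')[0][:,:,::-1]; k=cam('side');x,y=270,165
u=proj(k,[[s['position'][0],s['position'][1],4]])[0];print(u, (u-[x-70,y-55])*400/140)
cv2.imwrite('pics/m4.png',np.hstack([cv2.resize(a,(400,300)),cv2.resize(k[0][y-55:y+50,x-70:x+70,::-1],(400,300),interpolation=cv2.INTER_CUBIC)]))
```

```text
7.675 [ 510.47387014 -137.44345186  185.03465336] [-0.28144826 -0.28710033 -3.80494119] 39.17826606541912
[275.24207662 185.36679349] [214.97736178 215.33369569]
```

View pics/m4.png

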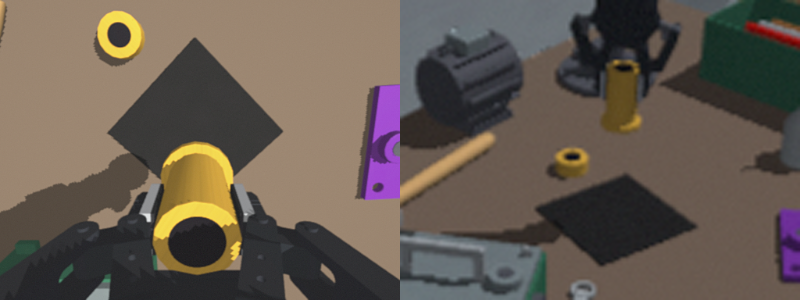

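Emit:
servo_tool --pt "0 0 0 0.015 0 0 0" --pt "0 0 0 0.04 0 0 0" --pt "0 0 0 0.07 0 0 0" --pt "0 0 0 0.1 0 0 0" --pt "0 0 0 0.12 0 0 0" --pt "0 0 0 0.135 0 0 0" --pt "0 0 0 0.14 0 0 0" --pt "0 0 0 0.143 0 0 0" --pt "0 0 0 0.145 0 0 0" --pt "0 0 0 0.146 0 0 0" --pt "0 0 0 0.146 0 0 0"

```text
clock: 9.15
position: [511.6, -136.2, 40.4]
ee_rot: [0.87, -0.493, 0.001, -0.0]
contact_force: [-1.2, 1.6, 3.5]
gripper_width: 38.9
grasp_force: 61.6
```

```bash
python3 -c "
from h import *
for i in range(4):
  arm.get_image('side'); s=arm.read_state(); print(s['position'],s['contact_force'],s['gripper_width'])"
```

```text
[ 511.63991761 -136.21865851   40.38514716] [-1.47449391  1.36447042  4.69904787] 39.045676377324085
[ 511.63543977 -136.24976658   40.36254762] [-2.23998291  0.79482241  5.69682863] 39.39965898554498
[ 511.67097383 -136.22603419   40.3951137 ] [-1.91830108  1.25785038  5.6868338 ] 39.05307814389277
[ 511.63526827 -136.22774087   40.3530499 ] [-2.28563622  1.6704858   7.07378275] 39.15116881099061
```

Emit:
servo_tool --pt "0.6 0 0 0 0 0 0" --pt "0.9 0 0 0 0 0 0" --pt "1 0 0 0 0 0 0" --pt "1 0 0 0 0 0 0" --pt "1 0 0 -0.015 0 0 0" --pt "1 0 0 -0.05 0 0 0" --pt "1 0 0 -0.1 0 0 0" --pt "1 0 0 -0.15 0 0 0" --pt "1 0 0 -0.19 0 0 0" --pt "1 0 0 -0.19 0 0 0"

```text
clock: 10.6
position: [513.1, -136.4, 234.4]
ee_rot: [0.87, -0.493, 0.004, -0.002]
contact_force: [0.0, 0.5, -0.9]
gripper_width: 85.2
grasp_force: 0.0
```

Run:
```python
from h import *
s=arm.read_state(); print(s['clock'],s['position'],s['joints'])
Rm=R.from_quat(s['ee_rot']).as_matrix(); print('to',Rm.T@(np.array([519,150,300])-s['position']))
a=cam('wrist')[0][:,:,::-1]; k=cam('side');x,y=270,165
cv2.imwrite('pics/m5.png',np.hstack([cv2.resize(a,(400,300)),cv2.resize(k[0][y-55:y+50,x-70:x+70,::-1],(400,300),interpolation=cv2.INTER_CUBIC)]))
```

```text
10.6 [ 513.05377597 -136.39155175  234.38535626] [ 0.04651807  0.21734562 -0.22433363  0.00112662 -1.11923053  0.49281457]
to [-242.24483686 -152.84076292  -65.71073103]
```

View pics/m5.png

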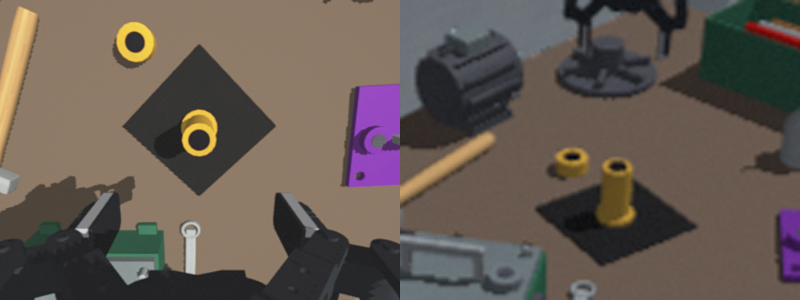

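The bushing stands upright in the middle of the mat, and the spacer hasn't moved. Next I go above the handle, turned by 90°.

Emit:
servo_tool --pt "1 -0.015 -0.01 -0.02 0 0 8" --pt "1 -0.05 -0.03 -0.045 0 0 17" --pt "1 -0.09 -0.055 -0.07 0 0 27" --pt "1 -0.13 -0.08 -0.07 0 0 37" --pt "1 -0.17 -0.105 -0.07 0 0 47" --pt "1 -0.205 -0.13 -0.07 0 0 57" --pt "1 -0.23 -0.145 -0.07 0 0 67" --pt "1 -0.248 -0.155 -0.07 0 0 77" --pt "1 -0.256 -0.16 -0.07 0 0 86" --pt "1 -0.256 -0.16 -0.07 0 0 90" --pt "1 -0.256 -0.16 -0.07 0 0 90" --pt "1 -0.256 -0.16 -0.07 0 0 90"

```text
clock: 12.2
position: [516.6, 165.4, 298.5]
ee_rot: [-0.267, 0.964, -0.0, -0.001]
contact_force: [-0.4, 0.6, 0.1]
gripper_width: 85.1
grasp_force: 0.0
```

Run:
```python
from h import *
s=arm.read_state(); print(s['clock'],s['position'],s['ee_rot'],s['joints'])
c=cam('wrist'); cv2.imwrite('pics/w6.png',cv2.resize(c[0][:,:,::-1],(800,600),interpolation=cv2.INTER_CUBIC))
for t,z in [('cover',60),('handle',108)]:
  print(t,[(np.round(r['centre'],1).tolist(),round(r['p'],2),onz(c,r['centre'],z).round(1).tolist()) for r in arm.spot_point('wrist',t)[:3]])
```

```text
12.2 [516.63252407 165.37325928 298.499152  ] [-2.66765923e-01  9.63760941e-01 -2.28907608e-04 -8.58897156e-04] [ 6.08735344e-01  2.02983004e-01 -7.97678571e-02 -1.44621268e-04
 -1.28981779e+00 -1.63941966e+00]
cover [([250.1, 163.2], 0.86, [520.6, 166.6, 60.0])]
handle [([248.9, 171.5], 0.75, [520.4, 165.3, 108.0])]
```

View pics/w6.png

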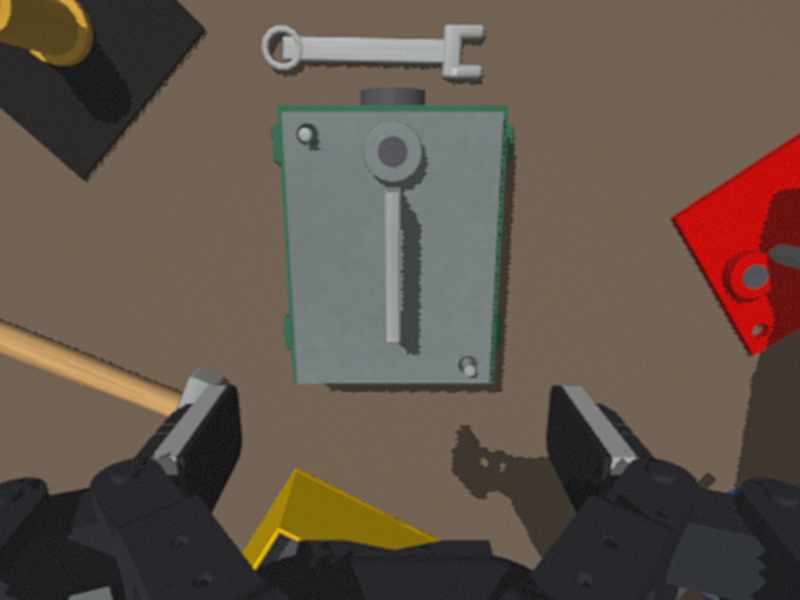

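Wrist view: the handle bar runs vertically from (392,190) to (393,342), with the boss at (393,151) and the pins at (305,133) and (468,366). The gripper is aligned with it.

Run:
```python
from h import *
from scipy.optimize import least_squares
c=cam('wrist'); S=arm.read_state()
obs=[((305,132),(-85,-58,81.5)),((468,365),(85,58,81.5)),((392.5,151),(-74,0,84)),((279,110),(-100,-75,70)),((296,383),(100,-75,70)),((492,382),(100,75,70)),((507,110),(-100,75,70)),((392.5,342),(50,0,115)),((392,190),(-50,0,115))]
P=np.array([o[1] for o in obs],float);U=(np.array([o[0] for o in obs])+.5)*.64-.5
W=lambda p:R.from_euler('z',p[2]).apply(P)+[p[0],p[1],0]
g=least_squares(lambda p:(proj(c,W(p))-U).ravel(),[519,164,.54],loss='soft_l1'); print(g.x,np.degrees(g.x[2]),g.fun.reshape(-1,2).round(1).tolist())
e=[onz(c,(np.array(q)+.5)*.64-.5,115) for q in ((392.5,342),(392,190))]; d=e[0]-e[1]
print('bar',(e[0]+e[1])/2,np.linalg.norm(d),np.degrees(np.arctan2(d[1],d[0])))
Rm=R.from_quat(S['ee_rot']).as_matrix(); print('tool y deg',np.degrees(np.arctan2(Rm[1,1],Rm[0,1])), Rm[:,2])
for h in ([g.x[0],g.x[1],89],[*((e[0]+e[1])/2)[:2],89]): print('shift',Rm.T@(np.array(h)-S['position']))
```

```text
[519.0576171  166.83456557   0.54020597] 30.951522178310963 [[-0.1, 0.5], [1.0, 2.9], [-0.1, -0.6], [1.5, -0.0], [0.6, -1.2], [-2.3, -0.5], [-2.3, -0.1], [-0.1, -0.1], [0.1, 0.3]]
bar [519.00334722 166.7772006  115.        ] 100.39119376454158 31.07441755872358
tool y deg 120.9055685956039 [-2.34603191e-04 -9.81029653e-05 -9.99999968e-01]
shift [-2.62832813e+00  6.26435904e-02  2.10189231e+02]
shift [-2.55229970e+00  4.12979318e-02  2.10189250e+02]
```

Emit:
servo_tool --pt "1 0 0 0.03 0 0 0" --pt "1 0 0 0.08 0 0 0" --pt "1 0 0 0.13 0 0 0" --pt "1 0 0 0.17 0 0 0" --pt "1 0 0 0.195 0 0 0" --pt "1 0 0 0.21 0 0 0" --pt "1 0 0 0.21 0 0 0" --pt "0.4 0 0 0.21 0 0 0" --pt "0.4 0 0 0.21 0 0 0" --pt "0.4 0 0 0.21 0 0 0"

```text
clock: 13.65
position: [517.3, 165.9, 90.1]
ee_rot: [-0.266, 0.964, 0.0, 0.001]
contact_force: [-0.3, -1.1, 0.1]
gripper_width: 34.8
grasp_force: 0.0
```

Emit:
servo_tool --pt "0.3 0 0 0 0 0 0" --pt "0.2 0 0 0 0 0 0" --pt "0.1 0 0 0 0 0 0" --pt "0 0 0 0 0 0 0" --pt "0 0 0 0 0 0 0" --pt "0 0 0 0 0 0 0" --pt "0 0 0 0 0 0 0" --pt "0 0 0 0 0 0 0"

```text
clock: 14.65
position: [517.0, 165.6, 89.6]
ee_rot: [-0.266, 0.964, -0.0, 0.0]
contact_force: [-1.4, -1.0, 4.0]
gripper_width: 8.8
grasp_force: 59.1
```

```bash
python3 -c "
from h import *
s=arm.read_state(); print({k:np.round(s[k],3).tolist() for k in ('position','ee_rot','contact_force','wrist_torque','gripper_width')})"
```

```text
{'position': [517.018, 165.632, 89.583], 'ee_rot': [-0.266, 0.964, -0.0, 0.0], 'contact_force': [-1.354, -1.036, 3.957], 'wrist_torque': [-0.22, 0.297, 0.038], 'gripper_width': 8.801}
```

Emit:
servo_tool --pt "0 0 0 -0.002 0 0 0" --pt "0 0 0 -0.004 0 0 0" --pt "0 0 0 -0.006 0 0 0" --pt "0 0 0 -0.008 0 0 0" --pt "0 0 0 -0.008 0 0 0" --pt "0 0 0 -0.008 0 0 0"

```text
clock: 15.4
position: [516.8, 165.6, 97.3]
ee_rot: [-0.266, 0.964, 0.0, -0.0]
contact_force: [0.4, -0.7, -5.9]
gripper_width: 9.0
grasp_force: 58.3
```

Run:
```python
from h import *
s=arm.read_state(); print({k:np.round(s[k],3).tolist() for k in ('position','ee_rot','contact_force','wrist_torque','gripper_width')})
c=cam('wrist')[0][:,:,::-1]; o=[cv2.resize(c,(400,300))]
for n,(x,y) in (('scene',(282,170)),('side',(214,205))):
  a=cam(n)[0][y-38:y+37,x-50:x+50,::-1]; o.append(cv2.resize(a,(400,300),interpolation=cv2.INTER_CUBIC))
o.append(o[0]*0)
cv2.imwrite('pics/m7.png',np.vstack([np.hstack(o[:2]),np.hstack(o[2:])]))
```

```text
{'position': [516.844, 165.637, 97.255], 'ee_rot': [-0.266, 0.964, 0.0, -0.0], 'contact_force': [0.387, -0.678, -5.896], 'wrist_torque': [0.008, -0.065, 0.025], 'gripper_width': 8.963}
```

View pics/m7.png

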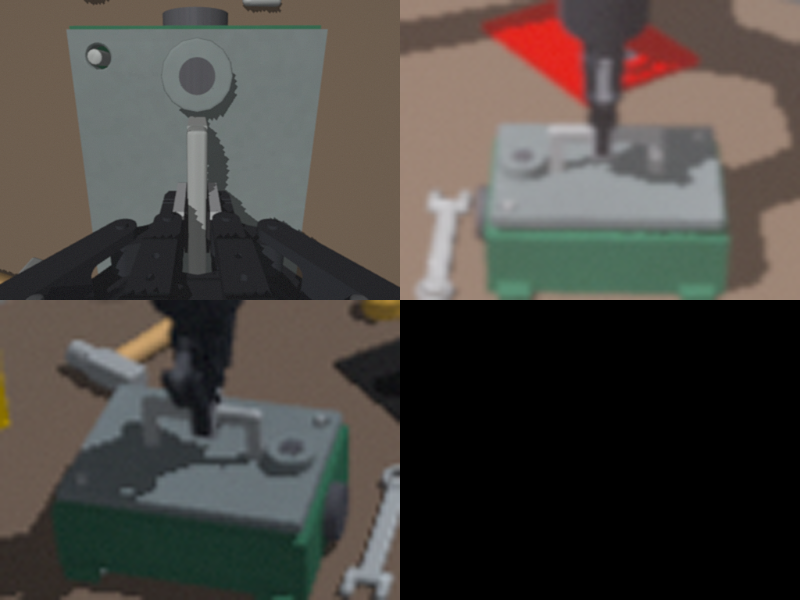

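The load is about 5.9 N, so the full weight is carried. The cover looks level and the pins are free in their holes. I continue straight up.

Emit:
servo_tool --pt "0 0 0 -0.003 0 0 0" --pt "0 0 0 -0.008 0 0 0" --pt "0 0 0 -0.016 0 0 0" --pt "0 0 0 -0.026 0 0 0" --pt "0 0 0 -0.038 0 0 0" --pt "0 0 0 -0.05 0 0 0" --pt "0 0 0 -0.062 0 0 0" --pt "0 0 0 -0.074 0 0 0" --pt "0 0 0 -0.084 0 0 0" --pt "0 0 0 -0.09 0 0 0" --pt "0 0 0 -0.092 0 0 0" --pt "0 0 0 -0.092 0 0 0"

```text
clock: 17.05
position: [516.8, 165.6, 189.1]
ee_rot: [-0.266, 0.964, -0.0, -0.0]
contact_force: [0.2, -0.1, -5.5]
gripper_width: 9.0
grasp_force: 58.4
```

Emit:
servo_tool --pt "0 0 0 0 0 0 0" --pt "0 0 0 0 0 0 0" --pt "0 0 0 0 0 0 0" --pt "0 0 0 0 0 0 0"

```text
clock: 17.55
position: [516.9, 165.6, 189.2]
ee_rot: [-0.266, 0.964, -0.0, -0.0]
contact_force: [-0.1, -0.5, -4.4]
gripper_width: 9.2
grasp_force: 58.4
```

Run:
```python
from h import *
s=arm.read_state(); print({k:np.round(s[k],3).tolist() for k in ('position','ee_rot','contact_force','wrist_torque','gripper_width')})
c=cam('wrist')[0][:,:,::-1]; o=[cv2.resize(c,(400,300))]
for n,(x,y) in (('scene',(282,160)),('side',(214,195)),('side',(256,192))):
  w=(80,60) if x!=256 else (256,192)
  a=cam(n)[0][y-w[1]:y+w[1],x-w[0]:x+w[0],::-1]; o.append(cv2.resize(a,(400,300),interpolation=cv2.INTER_CUBIC))
cv2.imwrite('pics/m8.png',np.vstack([np.hstack(o[:2]),np.hstack(o[2:])]))
```

```text
{'position': [516.907, 165.643, 189.233], 'ee_rot': [-0.266, 0.964, -0.0, -0.0], 'contact_force': [-0.136, -0.474, -4.415], 'wrist_torque': [-0.027, 0.019, 0.048], 'gripper_width': 9.184}
```

View pics/m8.png

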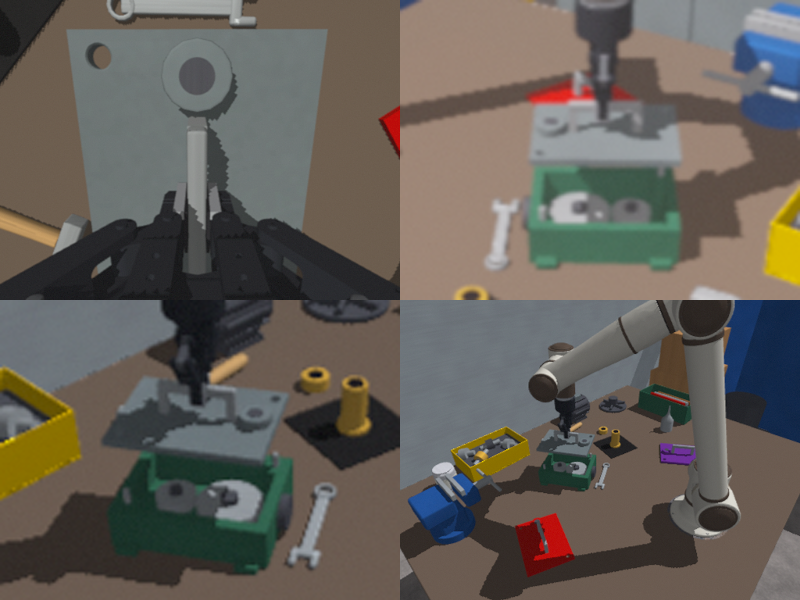

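The cover hangs level about 10 cm above the open housing and hasn't slipped: its outline in the wrist view is the same as just after lift-off. The bushing is upright on the mat, and the wrench, spacer, hammer and oil can look undisturbed.

```bash
python3 -c "
from bench import arm
print(arm.job_done())"
```

```text
the job is handed in; nothing more can be done
None
```

I stood the bushing upright on the mat, lifted the cover straight up off its pins, and handed the job in at about 18 s with the arm holding the cover level and steady about 10 cm above its seat.

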